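# Square a bench block in the vice with its thumbscrew

### The job

Set the steel bench block down flat between the two jaws of the blue vice and let go of it, then turn the brass thumbscrew clockwise until it seats, so that the jaws square the block up. Then back the screw off a quarter turn to free the block, and finish while still gripping the thumbscrew's wings, holding it there. Leave the other things on the bench where they are.

Things in the scene. Friction and masses are not known exactly. Their poses are not given: they have to be found in the camera images.
- block_center (a point): centre of the loose, bright steel bench block: 56 x 56 mm square, 31 mm tall, about 0.55 to 0.9 kg. It starts flat on the bench; the point's z is up, its x and y are square to the flats. Grasp it across any two opposite flats.
- slot (a point): Point on the blue bed of the vice (fixed to the bench), 12 mm above the bench, under the block's centre when it is squared against the fixed jaw (centre then 15.5 mm above this). z up; x from the thumbscrew towards the fixed jaw, the moving jaw's travel; y along the jaws. Jaws 50 mm long, bed 48 mm wide: open at both y ends, so the block goes in from above gripped along y.
- jaw_fixed (a point): Middle of the steel face of the fixed jaw, 20 mm above the bench, 28 mm from the slot point along its +x. Same axes as the slot. Jaw tops are 28 mm above the bench, so the block stands 15 mm proud of them.
- jaw_moving (a point): middle of the steel face of the moving jaw, 20 mm above the bench, facing the fixed jaw; same axes as the slot. It starts 64 to 70 mm from the fixed face. The screw drives it 5 mm per radian, to 56.3 mm when seated. It pushes the block along and squares it.
- wing (a point): Centre of the brass thumbscrew's wings, 76 mm above the bench on its upright axis, 92 mm from the slot point along the slot's -x. z up, x along the wings: one upright flat plate 36 mm long (x), 9 mm thick (y), 24 mm tall, pinched from above across the 9 mm. The blue housing under it is 48 mm tall, its collar reaches 52 mm.
- thumbscrew (a joint): Angle of the thumbscrew, rad: grows as it turns clockwise seen from above (tightening). 0 fully open, 2.80 seated on its hard stop, 1.23 a quarter turn back from there. Starts from 0.2 to 1.2, so two grips may be needed. Light drag (0.04 N m); it stays where it is left. At 0 the wings lie along the slot's x.
- small_block_center (a point): centre of a smaller dark steel block, 36 x 36 x 18 mm, a bystander; leave it alone.
- white_tin_center (a point): centre of a pale round tin, 47 mm across, 50 mm tall; bystander.
- capped_jar_center (a point): centre of a low jar with black cap, 41 mm across, 34 mm tall; bystander.
- small_carton_center (a point): centre of a small brown carton, 46 x 71 x 28 mm; bystander.
There are look-alikes about, which are no part of the job. Leave any red look-alike of the part that bears block_center alone.

How it is judged:
On the way, in this order (a step that is already met when the one before it is completed fails the run):
1. the block stands flat on the bed between the jaws, let go (z of block_center in the frame of slot between 0.0125 and 0.0185 m and y of block_center in the frame of slot between -0.012 and 0.012 m and angle between block_center's own z axis and vertical below 0.06 rad and x of block_center in the frame of slot between -0.017 and 0.004 m and contact force between the fingers and block below 0.1 N and value of joint thumbscrew below 2.6 rad), for 0.2 s.
2. the thumbscrew is seated, the block squared between the jaws (z of block_center in the frame of slot between 0.0125 and 0.0185 m and y of block_center in the frame of slot between -0.012 and 0.012 m and angle between block_center's own z axis and vertical below 0.06 rad and value of joint thumbscrew above 2.72 rad), for 0.2 s.
At the end, for the whole second after the job is handed in: The screw is at rest a quarter turn (give or take 17 degrees) back from its stop, gripped by the fingers with more than 2 N; the block is not touched by them, stands flat on the bed within 12 mm of the middle of the jaws, and within 4 mm of the fixed jaw, where the screw squared it (z of block_center in the frame of slot between 0.0125 and 0.0185 m and y of block_center in the frame of slot between -0.012 and 0.012 m and angle between block_center's own z axis and vertical below 0.06 rad and value of joint thumbscrew between 0.93 and 1.53 rad and velocity of joint thumbscrew between -0.05 and 0.05 rad/s and contact force between the fingers and thumbscrew above 2 N and contact force between the fingers and block below 0.1 N and x of block_center in the frame of slot between -0.004 and 0.003 m); the arm keeps its last pose, push and grip.
It fails at once if a bystander is moved more than 3 cm (distance of any of small_block_center, white_tin_center, capped_jar_center, small_carton_center from where it was at the start of the episode above 0.03 m).
It also fails if it takes over 62 s, if anything falls off the work surface, if the arm or the gripper's body presses on something with over 40 N, if the wrist force passes 120 N, or if a joint passes its speed limit or range.

### The arm

A 6-joint arm with a two-finger parallel gripper is mounted at the origin on a cart in front of the work surface, level with it; the furniture and walls round the work are solid. World frame = base frame: x ahead of the robot, y to its left, z up, the work surface at z = 0. Lengths are in m, angles in rad, forces in N, time in s.
With the tool pointing down it reaches from about 0.4 to 0.825 m from the base axis. Payload 7 kg.
Tool frame: the origin (TCP) lies on the centre line of the jaws, within the pads' length; the fingertips stand 22 mm ahead of it and the grasp point (between the pads) lies 3 mm ahead of it; z points along the fingers, y is the direction in which the jaws open and shut (so a half turn about z gives the same grasp; the last joint's range is limited). The gripper opens to 88 mm and grips with 3 to 60 N. Pads are 19 mm wide; open, the fingers measure 130 mm over their backs; the gripper's body (78 mm by 193 mm) begins 47 mm behind the grasp point.
Start: joints at [-1.028, 0.359, 0.012, 0, -1.224, -0.288], TCP at [0.17, -0.653, 0.249] pointing down, gripper open.
Joint ranges: [-3.07, 3.07], [-1.43, 2.12], [-1.02, 1.25], [-3.03, 1.67], [-3.05, -0], [-3.03, 3.03]. Speed limits (rad/s): [2.39, 2.39, 3.01, 3.14, 3.14, 3.14].

### API

Orientations are given as [roll, pitch, yaw] about the fixed x, y, z axes, in that order (R = Rz(yaw) Ry(pitch) Rx(roll)).
In Python, from station import arm gives the robot as it stands. The module is installed in compiled form; this text tells all that it offers.
- The arm moves only by the tool arm_command, never from a script. Its argument "motion" is a list of rows, each a list of 3 entries, a list of its own where there are three numbers: the shift along the tool's x, y, z in mm, then the turn, a rotation vector about the tool's x, y, z in degrees, then the opening, from 0 (shut) to 1 (fully open). In form: [[[tx, ty, tz], [wx, wy, wz], grip], ...]. A call has 1 to 20 rows; each row shifts and turns the commanded pose from where the row before left it, along the tool's axes as they then stand; what a row does not reach is not made up. A row lasts 1/12 s, in which the tool goes at most 41.7 mm and 7.16 degrees, less where a joint would pass 70% of its speed; a pose out of reach is approached as far as the arm can. A call is refused whole if a number of a shift passes 41.7 or a number of a turn 7.16, either way. A call with a gripper value outside its range is refused whole. The fingers move at their own pace and stop on an object; "newtons" is the grip in N (left out, the last holds). Time passes only in rows, so rows that do not move let the fingers close. It gives the time, the measured TCP pose, the force and the opening at its end, in the units of the state.
- arm.get_state(): the state, without advancing time (a new reading comes with each control period).
- arm.grab_frame(name): name is "side" or "top" or "wrist"; returns the picture (420x560x3 uint8, red, green, blue); there is no depth.
- arm.camera_info(name): a dict with "fov_y" (degrees; the focal length in pixels is half the picture's height over the tangent of half this angle, whatever the lens; pixels are square), "cx", "cy" (the principal point, pixels), "k1" (the pictures are not rectified: a ray, as slopes to the right and down, at radius r is drawn at 1 + k1 r^2 times it, then the intrinsics apply), "view" (4x4, takes a point from world to camera coordinates); the wrist camera has in their place "tool_from_camera" (4x4, takes a point from camera to tool coordinates, whose origin is the TCP and whose axes are the flange's). Camera axes: x right, y down, z forward; pixel columns grow to the right and rows downward; lengths in m; the calibration is good to about 2 mm. A picture is of the moment at which its call begins: read the wrist's pose just before it. camera_info takes no time and is no camera call.
- arm.job_done(): hands the job in, once; it reports no verdict.
The state is a dict: "t": time; "q": joint angles; "qd": joint speeds; "joint_efforts": joint torques, N m; "eef_pos": TCP position; "ee_rot": TCP orientation; "force": force on the tool from outside, world axes, zero at the start; "moment": the same for the moment, N m; "width": finger opening in m.
Only numpy, scipy, OpenCV 4.12 (cv2) and the standard library are available. Lean on these libraries where they do the work, as an engineer would, in place of code of your own. Each camera call takes 0.05 s, during which the arm holds its last target. There are 200 camera calls.

## Working session

There is one attempt and no reset: what is moved stays moved. The work goes in short steps, Python scripts to look and compute and a tool call to move; the robot and the scene stay as the last step left them, time stands still between calls to the robot, and variables do not carry over. Pictures are saved under pics/ and viewed, on a budget of 10 in all, crops included, one or two more only if the job needs it, and the job is handed in when it is done.

Besides the shell and the picture viewer there is one more tool, called in YAML: its name, and indented under it one key for each argument. arm_command: Moves the arm, as the interface text tells. Its arguments: {"type":"object","properties":{"motion":{"type":"array","items":{"type":"array"}},"newtons":{"type":"number"}},"required":["motion"]}

```bash
mkdir -p pics; cat > h.py <<'E'
import numpy as np, cv2
from station import arm
from scipy.spatial.transform import Rotation as R
def tool_T(s):
    T=np.eye(4); T[:3,3]=s['eef_pos']; r=np.array(s['ee_rot'])
    T[:3,:3]=r if r.shape==(3,3) else R.from_euler('xyz',r).as_matrix(); return T
def cam_T(name,s=None):
    i=arm.camera_info(name)
    if name=='wrist': return i,tool_T(s or arm.get_state())@np.array(i['tool_from_camera'])
    return i,np.linalg.inv(np.array(i['view']))
def ray(i,T,px):
    f=210/np.tan(np.radians(i['fov_y'])/2)
    p=np.array([[(px[0]-i['cx'])/f,(px[1]-i['cy'])/f]])
    q=p.copy()
    for _ in range(30): q=p/(1+i['k1']*(q**2).sum())
    return T[:3,3],T[:3,:3]@np.array([*q[0],1.])
def onz(i,T,px,z):
    o,d=ray(i,T,px); return o+d*(z-o[2])/d[2]
def proj(i,T,P):
    c=np.linalg.inv(T)@np.array([*P,1]); u=c[:2]/c[2]; f=210/np.tan(np.radians(i['fov_y'])/2)
    return u*(1+i['k1']*(u@u))*f+[i['cx'],i['cy']]
def save(name,fn):
    s=arm.get_state(); im=arm.grab_frame(name); cv2.imwrite('pics/'+fn,im[...,::-1]); return s,im
E
python3 - <<'E'
from h import *
s=arm.get_state(); print(s)
for n in ('side','top','wrist'):
    save(n,n+'0.png'); i,T=cam_T(n,s); print(n,i['fov_y'],i['k1'],i['cx'],i['cy'],T.round(3).tolist())
E
```

```text
{'t': 0.0, 'q': array([-1.02788808e+00,  3.59391382e-01,  1.10694782e-02, -3.66791948e-04,
       -1.22408045e+00, -2.88100405e-01]), 'qd': array([ 7.45688999e-04, -8.78324565e-04, -2.19703608e-04, -3.66757940e-05,
       -1.01009210e-03, -2.07366387e-04]), 'joint_efforts': array([-1.87415446e-05, -5.82722068e+01,  2.93061233e+01,  6.99689895e+00,
        6.94057730e-03, -1.61921876e-04]), 'eef_pos': array([ 0.17001292, -0.65277868,  0.24762136]), 'ee_rot': array([ 3.13995484e+00, -1.25772566e-04, -2.88690963e+00]), 'force': array([-0.88687181, -0.01673044,  0.13723882]), 'moment': array([-0.02223763,  0.02249123,  0.00336184]), 'width': 0.08742714131012358}
side 51.16128215625287 -0.012532953116955327 282.674998631154 206.47878420243146 [[-0.984, -0.124, 0.128, 0.439], [-0.177, 0.605, -0.776, 0.843], [0.019, -0.786, -0.617, 0.698], [0.0, 0.0, 0.0, 1.0]]
top 55.27303376295793 -0.015912452887677668 281.71306596708075 215.86627092136425 [[-0.017, -0.992, 0.125, 0.433], [-0.999, 0.013, -0.035, 0.044], [0.033, -0.125, -0.992, 1.023], [0.0, 0.0, 0.0, 1.0]]
wrist 59.70196520783755 -0.05734427348980826 277.08904718351687 208.72998413948093 [[-0.251, 0.936, 0.245, 0.104], [0.968, 0.243, 0.064, -0.669], [0.001, 0.254, -0.967, 0.384], [0.0, 0.0, 0.0, 1.0]]
```

View pics/top0.png

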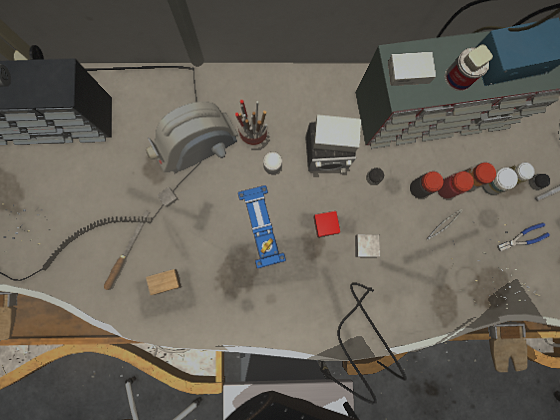

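View pics/side0.png

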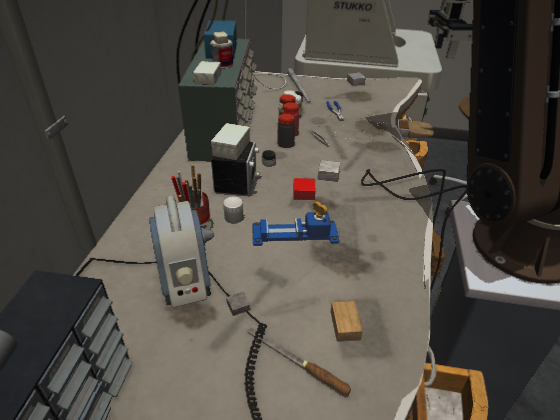

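The top view shows the vice at about (262,228), with the screw at (266,245) and the fixed jaw near (256,195). The steel block is at (368,246), the red look-alike at (327,224), and the dark small block at (168,198). Next I'll measure these and zoom in.

```bash
python3 - <<'E'
from h import *
im=cv2.imread('pics/top0.png'); i,T=cam_T('top')
c=cv2.resize(im[175:280,225:395],None,fx=4.7,fy=4.7,interpolation=cv2.INTER_CUBIC); cv2.imwrite('pics/topc.png',c)
hsv=cv2.cvtColor(im,cv2.COLOR_BGR2HSV)
def rect(m,z,name,box):
    mm=np.zeros_like(m); x0,y0,x1,y1=box; mm[y0:y1,x0:x1]=m[y0:y1,x0:x1]
    cs,_=cv2.findContours(mm,0,2); k=max(cs,key=cv2.contourArea); r=cv2.minAreaRect(k); b=cv2.boxPoints(r)
    w=np.array([onz(i,T,p,z) for p in b]); print(name,r, 'ctr',w.mean(0).round(4)); print(w.round(4)[:,:2].tolist(),[np.linalg.norm(w[j]-w[j-1]).round(4) for j in range(4)])
blue=cv2.inRange(hsv,(100,120,60),(125,255,255)); rect(blue,.012,'blue',(225,175,300,280))
st=cv2.inRange(hsv,(0,0,150),(180,60,255)); rect(st,.031,'block',(345,225,395,270))
br=cv2.inRange(hsv,(15,100,100),(35,255,255)); rect(br,.085,'brass',(245,220,290,270))
E
```

```text
blue ((266.18255615234375, 245.68466186523438), (38.00524139404297, 29.631202697753906), 75.0685806274414) ctr [0.4852 0.0493 0.012 ]
[[0.5224, 0.0972], [0.5407, 0.0247], [0.4478, 0.0016], [0.43, 0.0735]] [np.float64(0.0953), np.float64(0.0748), np.float64(0.0958), np.float64(0.074)]
block ((368.5, 245.0), (22.0, 21.0), 90.0) ctr [ 0.4818 -0.2055  0.031 ]
[[0.5095, -0.1802], [0.5088, -0.2332], [0.454, -0.2306], [0.4549, -0.178]] [np.float64(0.0547), np.float64(0.053), np.float64(0.0548), np.float64(0.0526)]
brass ((266.75, 245.75001525878906), (6.363960266113281, 15.55634880065918), 45.0) ctr [0.4811 0.0476 0.085 ]
[[0.4738, 0.0657], [0.499, 0.0398], [0.4884, 0.0294], [0.4632, 0.0554]] [np.float64(0.0148), np.float64(0.0362), np.float64(0.0149), np.float64(0.0362)]
```

View pics/topc.png

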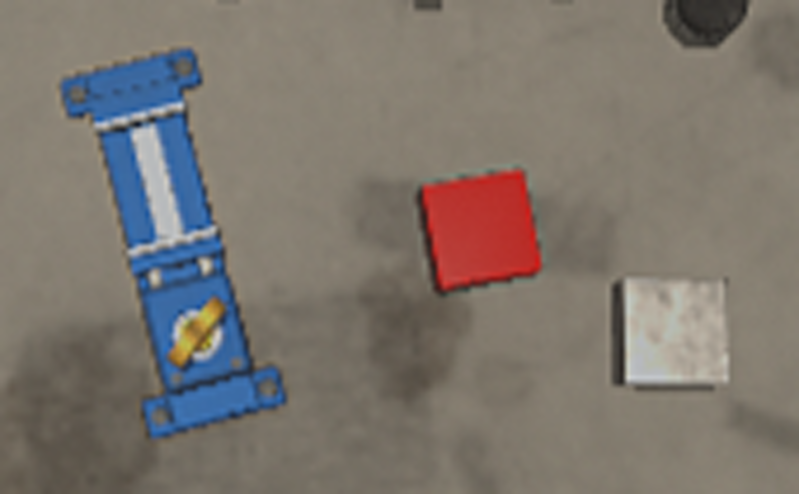

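arm_command:
  motion:
    - [[-29.6, 25.3, 0], [0, 0, 0], 1]
    - [[-29.6, 25.3, 0], [0, 0, 0], 1]
    - [[-29.6, 25.3, 0], [0, 0, 0], 1]
    - [[-29.6, 25.3, 0], [0, 0, 0], 1]
    - [[-29.6, 25.3, 0], [0, 0, 0], 1]
    - [[-29.6, 25.3, 0], [0, 0, 0], 1]
    - [[-29.6, 25.3, 0], [0, 0, 0], 1]
    - [[-29.6, 25.3, 0], [0, 0, 0], 1]
    - [[-29.6, 25.3, 0], [0, 0, 0], 1]
    - [[-29.6, 25.3, 0], [0, 0, 0], 1]
    - [[-29.6, 25.3, 0], [0, 0, 0], 1]
    - [[-29.6, 25.3, 0], [0, 0, 0], 1]
    - [[-29.6, 25.3, 0], [0, 0, 0], 1]
    - [[-29.6, 25.3, 0], [0, 0, 0], 1]
    - [[0, 0, 20], [0, 0, 7.1], 1]
    - [[0, 0, 20], [0, 0, 7.1], 1]
    - [[0, 0, 0], [0, 0, 0], 1]
    - [[0, 0, 0], [0, 0, 0], 1]

```text
t: 1.65
eef_pos: [0.4812, -0.2059, 0.208]
ee_rot: [-3.142, -0.003, -3.13]
force: [-0.2, -0.4, 1.0]
width: 0.0876
```

```bash
python3 - <<'E'
from h import *
s,im=save('wrist','w1.png'); i,T=cam_T('wrist',s); print(s['t'],s['eef_pos'],s['ee_rot'])
b=im[...,::-1].copy(); hsv=cv2.cvtColor(b,cv2.COLOR_BGR2HSV)
m=cv2.inRange(hsv,(0,0,150),(180,45,255)); m=cv2.morphologyEx(m,cv2.MORPH_CLOSE,np.ones((9,9)))
cs,_=cv2.findContours(m,0,2)
for k in sorted(cs,key=cv2.contourArea)[-3:]:
    p=cv2.approxPolyDP(cv2.convexHull(k),8,True)[:,0]; w=np.array([onz(i,T,q,.031) for q in p.astype(float)])
    print(cv2.contourArea(k),p.tolist(),w[:,:2].round(4).tolist(),w.mean(0).round(4))
    r=cv2.minAreaRect(np.array([onz(i,T,q,.031)[:2]*1000 for q in k[:,0].astype(float)],np.float32)); print(r)
print(proj(i,T,[.482,-.2055,.031]))
E
```

```text
1.65 [ 0.4811938  -0.20588397  0.20795782] [-3.14155652e+00 -2.65464710e-03 -3.13037171e+00]
7078.5 [[397, 335], [157, 345], [173, 306], [381, 306]] [[0.6222, -0.0857], [0.6364, -0.3235], [0.5924, -0.3042], [0.5902, -0.1046]] [ 0.6103 -0.2045  0.031 ]
((613.3163452148438, -204.78237915039062), (44.284942626953125, 237.90475463867188), 0.6358411312103271)
7549.0 [[559, 0], [559, 137], [517, 150], [500, 120], [508, 0]] [[0.3172, 0.0219], [0.4274, 0.0404], [0.4397, 0.0034], [0.4146, -0.016], [0.3199, -0.0219]] [0.3838 0.0055 0.031 ]
((377.404541015625, 4.863609313964844), (122.33784484863281, 53.5241584777832), 9.548419952392578)
71445.0 [[410, 0], [400, 104], [350, 270], [100, 270], [0, 232], [0, 0]] [[0.3234, -0.1021], [0.4037, -0.1039], [0.5529, -0.137], [0.5562, -0.3713], [0.5201, -0.464], [0.322, -0.4323]] [ 0.4464 -0.2685  0.031 ]
((439.61871337890625, -282.0516357421875), (363.25146484375, 233.91201782226562), 89.75375366210938)
[277.02603462 194.54708083]
```

View pics/w1.png

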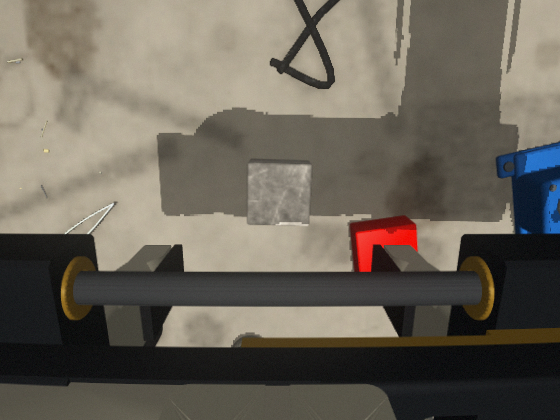

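The block fills roughly (248,160) to (311,224), in the gripper's shadow. I'll segment it within that region.

```bash
python3 - <<'E'
from h import *
b=cv2.imread('pics/w1.png'); s=arm.get_state(); i,T=cam_T('wrist',s)
roi=b[140:236,228:336]; g=cv2.cvtColor(roi,cv2.COLOR_BGR2GRAY); sat=cv2.cvtColor(roi,cv2.COLOR_BGR2HSV)[...,1]
print(g[48,::6],sat[48,::6],g[::6,50])
t,m=cv2.threshold(cv2.GaussianBlur(g,(3,3),0),0,255,cv2.THRESH_OTSU); t2,m2=cv2.threshold(cv2.GaussianBlur(sat,(3,3),0),0,255,cv2.THRESH_OTSU+cv2.THRESH_BINARY_INV)
for m in (m,m2):
    m[:14]=0; m[88:]=0; m=cv2.morphologyEx(cv2.morphologyEx(m,cv2.MORPH_OPEN,np.ones((5,5))),cv2.MORPH_CLOSE,np.ones((5,5)))
    k=max(cv2.findContours(m,0,2)[0],key=cv2.contourArea); k=k[:,0]+[228,140]
    print(cv2.boundingRect(k)); print(cv2.minAreaRect(np.array([onz(i,T,q,.031)[:2]*1000 for q in k.astype(float)],np.float32)))
E
```

```text
[103 101 102  97 144 134 144 132 138 135 133 135 160 137  99  99  93  95] [51 45 42 45 34 35 32 39 32 34 38 34 34 32 44 42 46 43] [101 101  98  99 123 149 132 134 139 144 148 155 140 160 201 173]
(228, 164, 108, 64)
((484.687255859375, -201.9510040283203), (56.864749908447266, 96.42586517333984), 0.6288062930107117)
(247, 159, 65, 67)
((481.8678894042969, -204.72439575195312), (55.490684509277344, 58.89978790283203), 89.1120834350586)
```

arm_command:
  motion:
    - [[-2.3, 1.9, 30], [0, 0, 1], 0.88]
    - [[0, 0, 30], [0, 0, 0], 0.88]
    - [[0, 0, 30], [0, 0, 0], 0.88]
    - [[0, 0, 30], [0, 0, 0], 0.88]
    - [[0, 0, 20], [0, 0, 0], 0.88]
    - [[0, 0, 15], [0, 0, 0], 0.88]
    - [[0, 0, 15], [0, 0, 0], 0.88]
    - [[0, 0, 10], [0, 0, 0], 0.88]
    - [[0, 0, 0], [0, 0, 0], 0.88]
    - [[0, 0, 0], [0, 0, 0], 0.88]
  newtons: 40

```text
t: 2.53
eef_pos: [0.4846, -0.2045, 0.0291]
ee_rot: [-3.141, 0.0, 3.132]
force: [0.6, 0.0, 0.6]
width: 0.0775
```

arm_command:
  motion:
    - [[0, 0, 0], [0, 0, 0], 0.5]
    - [[0, 0, 0], [0, 0, 0], 0.3]
    - [[0, 0, 0], [0, 0, 0], 0.3]
    - [[0, 0, 0], [0, 0, 0], 0.3]
    - [[0, 0, 0], [0, 0, 0], 0.3]
    - [[0, 0, 0], [0, 0, 0], 0.3]

```text
t: 3.03
eef_pos: [0.4846, -0.2041, 0.0294]
ee_rot: [-3.141, 0.001, 3.132]
force: [-1.4, -0.0, 5.6]
width: 0.0559
```

arm_command:
  motion:
    - [[0, 0, -8], [0, 0, 0], 0.3]
    - [[0, 0, -20], [0, 0, 0], 0.3]
    - [[0, 0, -30], [0, 0, 0], 0.3]
    - [[0, 0, -32], [0, 0, 0], 0.3]
    - [[0, 0, -35], [0, 0, -3], 0.3]
    - [[0, 0, -35], [0, 0, -4], 0.3]
    - [[0, 0, -30], [0, 0, -4], 0.3]
    - [[0, 0, -20], [0, 0, -4], 0.3]
    - [[0, 0, -10], [0, 0, -0.1], 0.3]
    - [[-15, 10, 0], [0, 0, 0], 0.3]
    - [[-25, 17.4, 0], [0, 0, 0], 0.3]
    - [[-30, 21, 0], [0, 0, 0], 0.3]
    - [[-30, 21, 0], [0, 0, 0], 0.3]
    - [[-30, 21, 0], [0, 0, 0], 0.3]
    - [[-25, 17, 0], [0, 0, 0], 0.3]
    - [[-17, 11, 0], [0, 0, 0], 0.3]
    - [[-9.5, 7, 0], [0, 0, 0], 0.3]
    - [[0, 0, 0], [0, 0, 0], 0.3]
    - [[0, 0, 0], [0, 0, 0], 0.3]

```text
t: 4.62
eef_pos: [0.6274, -0.0368, 0.2464]
ee_rot: [3.141, -0.004, -2.889]
force: [0.1, -0.3, -7.7]
width: 0.0559
```

```bash
python3 - <<'E'
from h import *
s,im=save('wrist','w2.png'); i,T=cam_T('wrist',s); print(s['t'],s['eef_pos'],s['ee_rot'],s['width'])
print(proj(i,T,[.481,.0476,.085]),proj(i,T,[.57,.071,.012]))
E
```

```text
4.6167 [ 0.62739013 -0.03682898  0.24644963] [ 3.14074536 -0.0040505  -2.88945324] 0.055886512833220096
[429.91108089  44.76290269] [393.43781889 154.27409393]
```

View pics/w2.png

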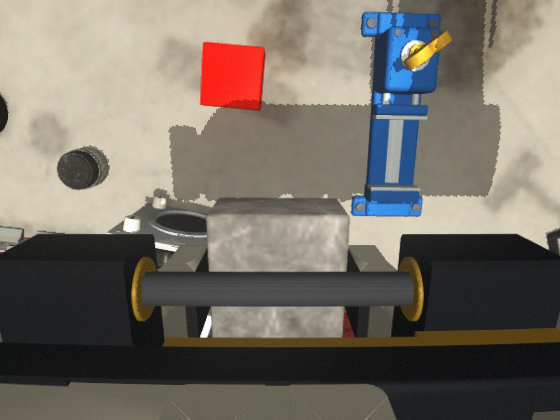

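The whole vice is in view: fixed jaw plate at about row 188, moving jaw plate at about row 115, and the wings from (405,62) to (450,38). I'll zoom in to pick corners.

```bash
python3 - <<'E'
import cv2
b=cv2.imread('pics/w2.png')[10:220,345:465]; v=cv2.rotate(b,cv2.ROTATE_90_COUNTERCLOCKWISE)
v=cv2.resize(v,None,fx=3.8,fy=3.8,interpolation=cv2.INTER_CUBIC)
for k in range(0,210,20): cv2.putText(v,str(10+k),(int(k*3.8),8),0,.3,(0,255,0),1); v[:,int(k*3.8)][::6]=(0,255,0)
for k in range(0,120,20): y=int((119-k)*3.8)+2; cv2.putText(v,str(345+k),(0,y),0,.3,(0,255,255),1); v[y,::6]=(0,255,255)
cv2.imwrite('pics/w2c.png',v)
E
```

```text
(no output)
```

View pics/w2c.png

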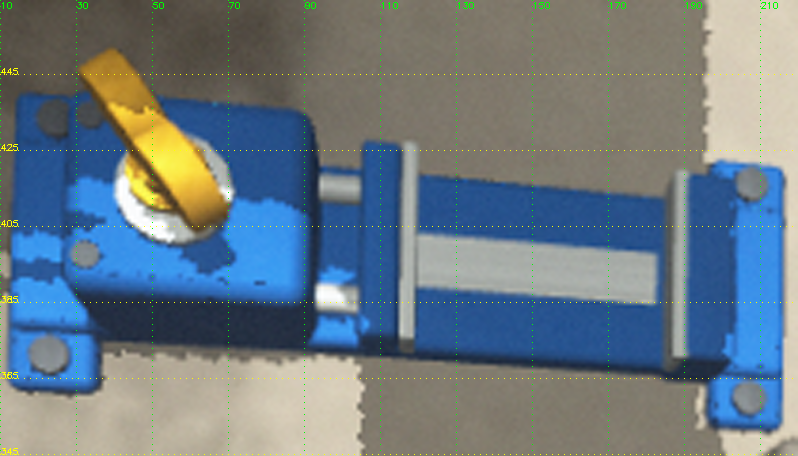

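```bash
python3 - <<'E'
from h import *
s=arm.get_state(); i,T=cam_T('wrist',s)
P=lambda X,Y:(464-(Y-2)/3.8,10+X/3.8)
f=[onz(i,T,P(*p),.028)[:2] for p in((675,170),(673,357))]; m=[onz(i,T,P(*p),.028)[:2] for p in((417,143),(413,350))]
for n,e in(('fix',f),('mov',m)):
    d=e[1]-e[0]; print(n,np.round(e,4).tolist(),'mid',((e[0]+e[1])/2).round(4),'len',np.linalg.norm(d).round(4),'yaw(x)',np.degrees(np.arctan2(d[1],d[0]))+90)
fm,mm=sum(f)/2,sum(m)/2; v=fm-mm; a=np.arctan2(v[1],v[0]); print('gap',np.linalg.norm(v),'axis',np.degrees(a))
u=v/np.linalg.norm(v); slot=fm-.028*u; wing=slot-.092*u; print('slot',slot,'wing',wing, proj(i,T,[*wing,.088]),proj(i,T,[*wing,.064]))
for z in (.088,): 
    e=[onz(i,T,P(*p),z)[:2] for p in((80,70),(118,50),(228,195),(190,225))]; c=sum(e)/4; d=(e[0]+e[1]-e[2]-e[3]); print(np.round(e,4).tolist(),c,np.degrees(np.arctan2(d[1],d[0])),np.linalg.norm(d)/2)
it,Tt=cam_T('top')
for p in(slot,wing): print('top px',proj(it,Tt,[*p,.012 if p is slot else .088]))
for p in((184/4.7+225,124/4.7+175),(96/4.7+225,126/4.7+175)): print(onz(it,Tt,p,.028))
# block in hand: near top edge
print('tool',s['eef_pos'],np.degrees(s['ee_rot']))
E
```

```text
fix [[0.5944, 0.1016], [0.6063, 0.0535]] mid [0.6004 0.0776] len 0.0496 yaw(x) 13.901000288772636
mov [[0.5301, 0.086], [0.5427, 0.0349]] mid [0.5364 0.0605] len 0.0526 yaw(x) 13.85904167665555
gap 0.0661767953140145 axis 14.956837815180428
slot [0.57330382 0.07034444] wing [0.48442073 0.04660004] [429.30169141  48.57858608] [417.72924188  53.50398556]
[[0.4689, 0.055], [0.4746, 0.0614], [0.5026, 0.0396], [0.4973, 0.0313]] [0.48585272 0.04681827] 141.0814351722339 0.03626049456259015
top px [257.4540154  211.00023066]
top px [267.1570948  244.22720802]
[0.59522881 0.05292667 0.028     ]
[0.59470602 0.09980204 0.028     ]
tool [ 0.6272236  -0.0374357   0.24698918] [ 179.96663787   -0.19239777 -165.56978403]
```

```bash
python3 - <<'E'
from h import *
s=arm.get_state(); i,T=cam_T('wrist',s); b=cv2.imread('pics/w2.png'); print(b[190:222,278].mean(1).round(), b[230,200:216].mean(1),b[230,340:356].mean(1))
Tt=np.linalg.inv(tool_T(s))
for px in((208,213),(348,213),(278,213)): print((Tt@[*onz(i,T,px,s['eef_pos'][2]-.0139+.0155),1])*1000)
for px in((278,198),): print((Tt@[*onz(i,T,px,s['eef_pos'][2]-.0139-.0155),1])*1000)
R_=tool_T(s)[:3,:3]; tgt=np.array([.573,.0705])-.0048*np.array([np.cos(.248),np.sin(.248)])
d=np.array([*tgt,s['eef_pos'][2]])-s['eef_pos']; print(R_.T@d*1000)
E
```

```text
[126. 123. 123. 123. 124. 122. 121. 139. 102.  89.  84.  84.  89.  87.
  88.  86.  94.  94.  96. 104. 103. 103. 107. 101. 113. 129. 138. 150.
 154. 164. 170. 173.] [ 42.66666667  40.33333333  39.66666667  42.66666667  46.
  40.          61.33333333 118.33333333 137.33333333 143.66666667
 152.         155.66666667 153.         150.66666667 151.
 148.33333333] [169.33333333 166.33333333 158.66666667 157.66666667 153.33333333
 147.66666667 140.66666667 135.33333333 143.         181.66666667
 206.33333333 207.33333333 207.33333333 207.33333333 206.33333333
 206.66666667]
[  30.88168775  -25.81167952   -1.51133856 1000.        ]
[  30.84412828   27.79517681   -1.48025054 1000.        ]
[ 3.08664776e+01  9.92017868e-01 -1.49578241e+00  1.00000000e+03]
[  29.58248674    1.03397928   29.50011043 1000.        ]
[ 30.41509605 118.06151274   0.17087826]
```

arm_command:
  motion:
    - [[3, 13, 0], [0, 0, 0], 0.3]
    - [[5, 20, 0], [0, 0, 0], 0.3]
    - [[6, 25, 0], [0, 0, 0], 0.3]
    - [[6, 25, 0], [0, 0, 0], 0.3]
    - [[5, 20, 0], [0, 0, 0], 0.3]
    - [[3.4, 15, 10], [0, 0, 0], 0.3]
    - [[0, 0, 20], [0, 0, 0], 0.3]
    - [[0, 0, 30], [0, 0, 0], 0.3]
    - [[0, 0, 30], [0, 0, 0], 0.3]
    - [[0, 0, 30], [0, 0, 0], 0.3]
    - [[0, 0, 25], [0, 0, 0], 0.3]
    - [[0, 0, 20], [0, 0, 0], 0.3]
    - [[0, 0, 12], [0, 0, 0], 0.3]
    - [[0, 0, 0], [0, 0, 0], 0.3]
    - [[0, 0, 0], [0, 0, 0], 0.3]
    - [[0, 0, 0], [0, 0, 0], 0.3]

```text
t: 6.0
eef_pos: [0.572, 0.0698, 0.0729]
ee_rot: [-3.142, 0.002, -2.889]
force: [0.2, -0.0, -7.4]
width: 0.0557
```

```bash
python3 - <<'E'
from h import *
s=arm.get_state(); print(s['t'],s['eef_pos'],np.degrees(s['ee_rot']),s['force'])
save('side','s3.png'); b=cv2.imread('pics/s3.png')[170:260,235:355]; cv2.imwrite('pics/s3c.png',cv2.resize(b,None,fx=5,fy=5,interpolation=2))
T=tool_T(s); tgt=np.array([.573,.0705])-.0048*np.array([np.cos(.248),np.sin(.248)])
print(T[:3,:3].T@(np.array([*tgt,.0414])-s['eef_pos'])*1000-[2,0,0])
E
```

```text
6.0 [0.57203299 0.06978843 0.0728848 ] [-1.79999750e+02  1.02730185e-01 -1.65525424e+02] [ 0.2007808  -0.01680989 -7.42570522]
[ 1.74221717  0.46963656 31.47813882]
```

View pics/s3c.png

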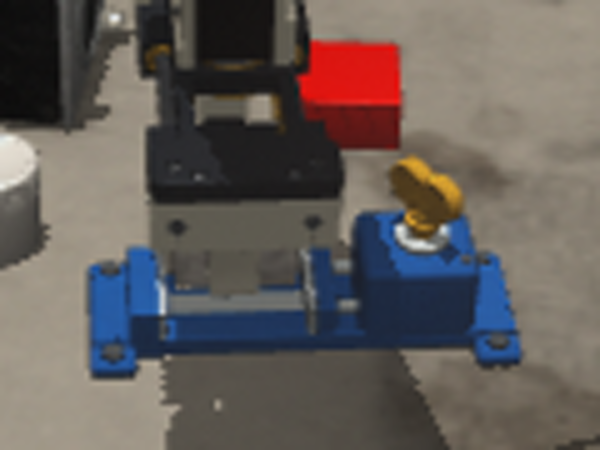

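```bash
python3 - <<'E'
from h import *
b=cv2.imread('pics/s3.png'); i,T=cam_T('side')
for r in (221,223,225): print(r,[(c,*b[r,c]) for c in list(range(264,274))+list(range(290,300))])
u=np.array([np.cos(.248),np.sin(.248),0]); n=np.array([-u[1],u[0],0]); slot=np.array([.573,.0705,.012])
def onplane(px,yo):
    o,d=ray(i,T,px); t=((slot+yo*n-o)@n)/(d@n); p=o+t*d-slot; return np.round([p@u*1000,p[2]*1000+12],1)
for c in (266,268,270,272,292,294,296): print(c,onplane((c,223),.028))
for x,z,y in((28,28,25),(-37.6,28,25),(28,12,24),(-32.8,43.5,28),(23.2,43.5,28)): print(x,z,proj(i,T,slot+[0,0,(z-12)/1000]+u*x/1000+n*y/1000), (proj(i,T,slot+[0,0,(z-12)/1000]+u*x/1000+n*y/1000)-[235,170])*5)
E
```

```text
221 [(264, np.uint8(167), np.uint8(92), np.uint8(39)), (265, np.uint8(110), np.uint8(62), np.uint8(32)), (266, np.uint8(104), np.uint8(91), np.uint8(80)), (267, np.uint8(91), np.uint8(93), np.uint8(93)), (268, np.uint8(75), np.uint8(83), np.uint8(88)), (269, np.uint8(61), np.uint8(67), np.uint8(71)), (270, np.uint8(70), np.uint8(74), np.uint8(78)), (271, np.uint8(74), np.uint8(79), np.uint8(83)), (272, np.uint8(72), np.uint8(77), np.uint8(81)), (273, np.uint8(73), np.uint8(78), np.uint8(83)), (290, np.uint8(68), np.uint8(72), np.uint8(76)), (291, np.uint8(73), np.uint8(78), np.uint8(81)), (292, np.uint8(77), np.uint8(83), np.uint8(86)), (293, np.uint8(80), np.uint8(85), np.uint8(90)), (294, np.uint8(68), np.uint8(73), np.uint8(76)), (295, np.uint8(97), np.uint8(99), np.uint8(98)), (296, np.uint8(140), np.uint8(138), np.uint8(136)), (297, np.uint8(101), np.uint8(76), np.uint8(62)), (298, np.uint8(90), np.uint8(53), np.uint8(31)), (299, np.uint8(90), np.uint8(53), np.uint8(31))]
223 [(264, np.uint8(165), np.uint8(92), np.uint8(39)), (265, np.uint8(166), np.uint8(92), np.uint8(39)), (26
[... 1617 characters left out ...]
.uint8(46)), (295, np.uint8(51), np.uint8(45), np.uint8(42)), (296, np.uint8(109), np.uint8(110), np.uint8(108)), (297, np.uint8(88), np.uint8(79), np.uint8(71)), (298, np.uint8(91), np.uint8(57), np.uint8(38)), (299, np.uint8(92), np.uint8(54), np.uint8(32))]
266 [32.5 57.8]
268 [28.  57.6]
270 [23.5 57.5]
272 [18.9 57.3]
292 [-26.4  55.4]
294 [-31.   55.3]
296 [-35.5  55.1]
28 28 [267.95566592 231.98964764] [164.77832961 309.94823821]
-37.6 28 [296.3366003  231.07478809] [306.68300149 305.37394044]
28 12 [267.95031747 236.86974565] [164.75158737 334.34872825]
-32.8 43.5 [294.62591713 226.90558837] [298.12958565 284.52794183]
23.2 43.5 [270.10976305 227.68013355] [175.54881523 288.40066774]
```

arm_command:
  motion:
    - [[1.4, 0.5, 6], [0, 0, 0], 0.3]
    - [[0, 0, 6], [0, 0, 0], 0.3]
    - [[0, 0, 6], [0, 0, 0], 0.3]
    - [[0, 0, 5], [0, 0, 0], 0.3]
    - [[0, 0, 3], [0, 0, 0], 0.3]
    - [[0, 0, 2], [0, 0, 0], 0.3]
    - [[0, 0, 0], [0, 0, 0], 0.3]
    - [[0, 0, 0], [0, 0, 0], 0.3]

```text
t: 6.72
eef_pos: [0.57, 0.07, 0.0434]
ee_rot: [-3.141, -0.0, -2.888]
force: [0.9, 0.7, -7.0]
width: 0.0558
```

arm_command:
  motion:
    - [[0, 0, 1], [0, 0, 0], 0.3]
    - [[0, 0, 1], [0, 0, 0], 0.3]
    - [[0, 0, 0.5], [0, 0, 0], 0.3]
    - [[0, 0, 0.5], [0, 0, 0], 0.3]
    - [[0, 0, 0], [0, 0, 0], 0.3]
    - [[0, 0, 0], [0, 0, 0], 0.3]

```text
t: 7.22
eef_pos: [0.5701, 0.0701, 0.0414]
ee_rot: [3.142, 0.001, -2.888]
force: [-4.2, 1.2, 5.4]
width: 0.0558
```

The force rose from −7 to +5 N at z = 41.4 mm, the expected height, so the block is on the bed. I'll release, lift, and check.

arm_command:
  motion:
    - [[0, 0, 0], [0, 0, 0], 0.75]
    - [[0, 0, 0], [0, 0, 0], 0.9]
    - [[0, 0, 0], [0, 0, 0], 0.9]
    - [[0, 0, 0], [0, 0, 0], 0.9]
    - [[0, 0, 0], [0, 0, 0], 0.9]
    - [[0, 0, -10], [0, 0, 0], 0.9]
    - [[0, 0, -20], [0, 0, 0], 0.9]
    - [[0, 0, -30], [0, 0, 0], 0.9]
    - [[0, 0, -30], [0, 0, 0], 0.9]
    - [[0, 0, -30], [0, 0, 0], 0.9]
    - [[0, 0, -30], [0, 0, 0], 0.9]
    - [[15, -10, -10], [0, 0, 0], 0.9]
    - [[-20, -30, 0], [0, 0, 0], 0.9]
    - [[-25, -30, 0], [0, 0, 0], 0.9]
    - [[-15, -30, 0], [0, 0, 0], 0.9]
    - [[0, -15, 0], [0, 0, 0], 0.9]
    - [[0, 0, 0], [0, 0, 0], 0.9]
    - [[0, 0, 0], [0, 0, 0], 0.9]

```text
t: 8.72
eef_pos: [0.642, -0.0309, 0.2005]
ee_rot: [3.141, -0.001, -2.891]
force: [-1.3, 0.3, 0.3]
width: 0.079
```

```bash
python3 - <<'E'
from h import *
s,im=save('wrist','w4.png'); i,T=cam_T('wrist',s); print(s['t'],s['eef_pos'],s['ee_rot'],s['width'])
b=im[...,::-1]; c=np.array(proj(i,T,[.53,.06,.03])).round().astype(int); print(c)
x0=max(0,c[0]-80); y0=max(0,c[1]-110); v=cv2.rotate(np.ascontiguousarray(b[y0:y0+210,x0:x0+150]),cv2.ROTATE_90_COUNTERCLOCKWISE); print(x0,y0,v.shape)
v=cv2.resize(v,None,fx=3.8,fy=3.8,interpolation=2); cv2.imwrite('pics/w4c.png',v)
E
```

```text
8.7167 [ 0.64200689 -0.03089512  0.20053657] [ 3.14139645e+00 -6.60717232e-04 -2.89050568e+00] 0.07904762616053858
[419  91]
339 0 (150, 210, 3)
```

View pics/w4c.png

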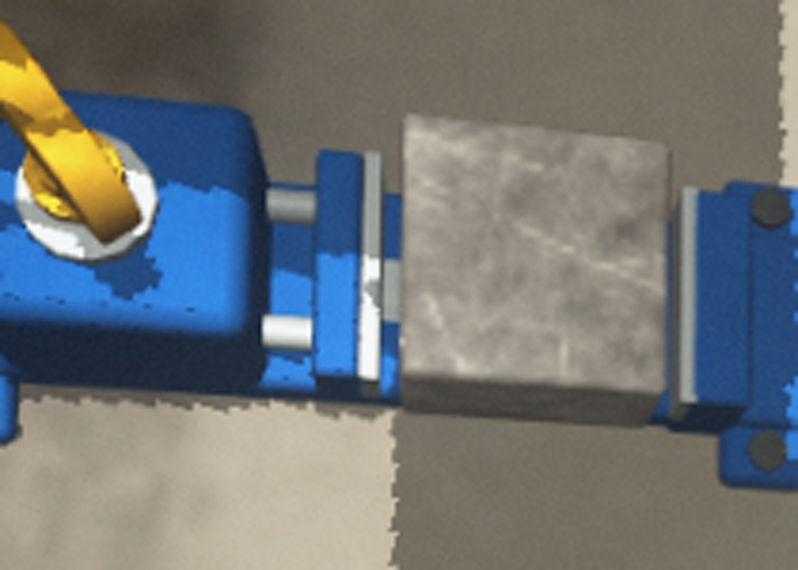

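```bash
python3 - <<'E'
from h import *
s=arm.get_state(); i,T=cam_T('wrist',s)
P=lambda p:(488-p[1]/3.8,p[0]/3.8)
e=np.array([onz(i,T,P(p),.043)[:2] for p in((405,115),(668,143),(662,385),(402,375))]); c=e.mean(0); u=np.array([np.cos(.248),np.sin(.248)]); n=np.array([-u[1],u[0]])
print('block in slot',(c-[.573,.0705])@u,(c-[.573,.0705])@n,'yaw',np.degrees(np.arctan2(*(e[1]-e[0])[::-1])),[np.linalg.norm(e[k]-e[k-1]).round(4) for k in range(4)])
d=tool_T(s)[:3,:3].T@(np.array([.4845,.0468,.160])-s['eef_pos'])*1000; print(d, s['q'])
E
```

```text
block in slot -0.00508658644803693 0.001328627923752136 yaw 14.556112174225643 [np.float64(0.0547), np.float64(0.0552), np.float64(0.0532), np.float64(0.054)]
[133.14094592 113.74041233  40.78781755] [ 2.56073604e-01  3.38512441e-01 -1.30251894e-01 -2.59387040e-04
 -1.10229497e+00 -1.57463294e+00]
```

arm_command:
  motion:
    - [[20, 17, 0], [0, 0, 0], 0.6]
    - [[29, 25, 0], [0, 0, 0], 0.6]
    - [[29, 25, 0], [0, 0, 0], 0.6]
    - [[29, 25, 0], [0, 0, 0], 0.6]
    - [[26, 21.7, 0], [0, 0, 0], 0.6]
    - [[0, 0, 0], [0, 0, -7.1], 0.6]
    - [[0, 0, 0], [0, 0, -7.1], 0.6]
    - [[0, 0, 0], [0, 0, -7.1], 0.6]
    - [[0, 0, 0], [0, 0, -7.1], 0.6]
    - [[0, 0, 0], [0, 0, -7.1], 0.6]
    - [[0, 0, 0], [0, 0, -7.1], 0.6]
    - [[0, 0, 0], [0, 0, -7.1], 0.6]
    - [[0, 0, 0], [0, 0, -7.1], 0.6]
    - [[0, 0, 0], [0, 0, -7.1], 0.6]

```text
t: 9.93
eef_pos: [0.4843, 0.0476, 0.2011]
ee_rot: [-3.141, 0.001, -1.766]
force: [-0.3, 0.3, 0.0]
width: 0.0527
```

arm_command:
  motion:
    - [[0, 0, 0], [0, 0, -7.1], 0.6]
    - [[0, 0, 0], [0, 0, -7.1], 0.6]
    - [[0, 0, 0], [0, 0, -7.1], 0.6]
    - [[0, 0, 0], [0, 0, -7.1], 0.6]
    - [[0, 0, 5], [0, 0, -7.1], 0.6]
    - [[0, 0, 5], [0, 0, -7.1], 0.6]
    - [[0, 0, 10], [0, 0, -7.1], 0.6]
    - [[0, 0, 10], [0, 0, -7.1], 0.6]
    - [[0, 0, 10], [0, 0, -6], 0.6]
    - [[0, 0, 0], [0, 0, 0], 0.6]
    - [[0, 0, 0], [0, 0, 0], 0.6]

```text
t: 10.85
eef_pos: [0.4844, 0.0472, 0.1608]
ee_rot: [3.141, 0.0, -0.679]
force: [-0.2, -0.3, 0.4]
width: 0.0523
```

```bash
python3 - <<'E'
from h import *
s,im=save('wrist','w5.png'); i,T=cam_T('wrist',s); print(s['t'],s['eef_pos'],np.degrees(s['ee_rot']),s['width'],s['q'])
print(proj(i,T,[.4845,.0468,.088]),proj(i,T,[.4845,.0468,.064]))
E
```

```text
10.85 [0.4844073  0.04720548 0.16082481] [ 1.79976797e+02  6.44882791e-03 -3.89216867e+01] 0.052336262360366086 [ 5.02250417e-01  1.28186711e-01 -5.16522305e-01  6.19643408e-05
 -9.26504698e-01  3.89197121e-01]
[278.31195951 228.80664556] [278.14916693 217.71348689]
```

View pics/w5.png

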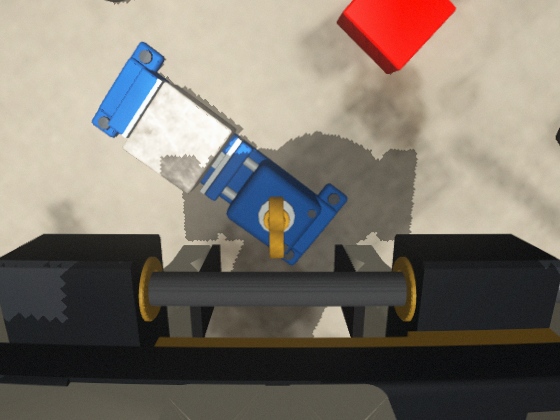

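The wings are upright in the image at column 277, against 278 predicted, so the alignment is good. I'll descend and pinch.

arm_command:
  motion:
    - [[0, 0, 15], [0, 0, 0], 0.5]
    - [[0, 0, 20], [0, 0, 0], 0.5]
    - [[0, 0, 20], [0, 0, 0], 0.5]
    - [[0, 0, 15], [0, 0, 0], 0.5]
    - [[0, 0, 9], [0, 0, 0], 0.5]
    - [[0, 0, 0], [0, 0, 0], 0.5]
    - [[0, 0, 0], [0, 0, 0], 0.3]
    - [[0, 0, 0], [0, 0, 0], 0.2]
    - [[0, 0, 0], [0, 0, 0], 0.15]
    - [[0, 0, 0], [0, 0, 0], 0.1]
    - [[0, 0, 0], [0, 0, 0], 0.05]
    - [[0, 0, 0], [0, 0, 0], 0]
    - [[0, 0, 0], [0, 0, 0], 0]
    - [[0, 0, 0], [0, 0, 0], 0]
  newtons: 20

```text
t: 12.07
eef_pos: [0.4856, 0.047, 0.0821]
ee_rot: [-3.14, -0.001, -0.677]
force: [0.3, 1.9, 5.7]
width: 0.0152
```

arm_command:
  motion:
    - [[0, 0, 0], [0, 0, 0], 0]
    - [[0, 0, 0], [0, 0, 0], 0]
    - [[0, 0, 0], [0, 0, 0], 0]
    - [[0, 0, 0], [0, 0, 0], 0]

```text
t: 12.4
eef_pos: [0.4856, 0.0471, 0.0821]
ee_rot: [-3.141, -0.001, -0.677]
force: [-0.9, 1.6, 5.9]
width: 0.0152
```

```bash
python3 - <<'E'
from h import *
s=arm.get_state(); print(s['t'],s['eef_pos'],np.degrees(s['ee_rot']),s['width'],s['force'],s['moment'])
E
```

```text
12.4 [0.48563003 0.0470565  0.08210808] [-1.79938766e+02 -3.68935877e-02 -3.87845850e+01] 0.015230683258176253 [-0.94960713  1.64916951  5.9265457 ] [ 0.63375666  0.43076945 -0.03150806]
```

It stopped at 15.2 mm, but the wing is 9 mm thick. The fingertips are on the round brass hub below the plate, which shows as a disc of about 16 mm in the earlier view. I'll open, rise 9 mm and pinch the plate itself.

arm_command:
  motion:
    - [[0, 0, 0], [0, 0, 0], 0.3]
    - [[0, 0, 0], [0, 0, 0], 0.35]
    - [[0, 0, 0], [0, 0, 0], 0.35]
    - [[0, 0, -5], [0, 0, 0], 0.35]
    - [[0, 0, -4], [0, 0, 0], 0.35]
    - [[0, 0, 0], [0, 0, 0], 0.35]
    - [[0, 0, 0], [0, 0, 0], 0.15]
    - [[0, 0, 0], [0, 0, 0], 0.05]
    - [[0, 0, 0], [0, 0, 0], 0]
    - [[0, 0, 0], [0, 0, 0], 0]
    - [[0, 0, 0], [0, 0, 0], 0]
    - [[0, 0, 0], [0, 0, 0], 0]
    - [[0, 0, 0], [0, 0, 0], 0]
    - [[0, 0, 0], [0, 0, 0], 0]
  newtons: 20

```text
t: 13.57
eef_pos: [0.4854, 0.0471, 0.0905]
ee_rot: [-3.141, -0.0, -0.677]
force: [1.9, 4.3, -3.1]
width: 0.009
```

```bash
python3 - <<'E'
from h import *
s=arm.get_state(); print(s['t'],s['eef_pos'],np.degrees(s['ee_rot']),s['width'],s['force'],s['moment'])
E
```

```text
13.5667 [0.48543264 0.04714559 0.09054184] [-1.79953767e+02 -9.97866398e-03 -3.87947112e+01] 0.008961278934096931 [ 1.93040678  4.25749334 -3.13810089] [ 1.32246325 -0.56034836 -0.01903253]
```

arm_command:
  motion:
    - [[0, 0, 0], [0, 0, 2], 0]
    - [[0, 0, 0], [0, 0, 4], 0]
    - [[0, 0, 0], [0, 0, 5], 0]
    - [[0, 0, 0], [0, 0, 5], 0]
    - [[0, 0, 0], [0, 0, 5], 0]
    - [[0, 0, 0], [0, 0, 5], 0]
    - [[0, 0, 0], [0, 0, 5], 0]
    - [[0, 0, 0], [0, 0, 5], 0]
    - [[0, 0, 0], [0, 0, 4], 0]
    - [[0, 0, 0], [0, 0, 0], 0]
    - [[0, 0, 0], [0, 0, 0], 0]

```text
t: 14.48
eef_pos: [0.4841, 0.0463, 0.0905]
ee_rot: [3.14, -0.0, -1.373]
force: [-4.7, 0.9, 3.5]
width: 0.0087
```

```bash
python3 - <<'E'
from h import *
s=arm.get_state(); print(s['t'],s['eef_pos'],np.degrees(s['ee_rot']),s['width'],s['force'],s['moment'],s['q'])
E
```

```text
14.4833 [0.48411688 0.04633532 0.09046831] [ 1.79894009e+02 -1.98780553e-02 -7.86861779e+01] 0.008728892140021845 [-4.72195356  0.91973576  3.54037041] [ 0.65349973  1.85769976 -0.04873525] [ 5.00640520e-01  2.20698276e-01 -6.00243980e-01 -3.23882305e-04
 -7.51723203e-01 -3.02940588e-01]
```

arm_command:
  motion:
    - [[0, 0, 0], [0, 0, 3], 0]
    - [[0, 0, 0], [0, 0, 5], 0]
    - [[0, 0, 0], [0, 0, 5], 0]
    - [[0, 0, 0], [0, 0, 5], 0]
    - [[0, 0, 0], [0, 0, 5], 0]
    - [[0, 0, 0], [0, 0, 5], 0]
    - [[0, 0, 0], [0, 0, 5], 0]
    - [[0, 0, 0], [0, 0, 5], 0]
    - [[0, 0, 0], [0, 0, 5], 0]
    - [[0, 0, 0], [0, 0, 5], 0]
    - [[0, 0, 0], [0, 0, 4], 0]
    - [[0, 0, 0], [0, 0, 3], 0]
    - [[0, 0, 0], [0, 0, 2], 0]
    - [[0, 0, 0], [0, 0, 0], 0]
    - [[0, 0, 0], [0, 0, 0], 0]

```text
t: 15.73
eef_pos: [0.4821, 0.0469, 0.0904]
ee_rot: [3.138, -0.003, -2.368]
force: [-16.7, 10.6, 14.0]
width: 0.0089
```

```bash
python3 - <<'E'
from h import *
s=arm.get_state(); print(s['t'],s['eef_pos'],np.degrees(s['ee_rot']),s['width'],s['force'],s['moment'])
E
```

```text
15.7333 [0.48210955 0.04688562 0.09041268] [ 179.8069023    -0.19431524 -135.70396868] 0.008916184528396107 [-16.74428441  10.62699425  14.01645705] [ 4.02445349  6.1225524  -0.00905945]
```

The lateral force is growing. A circle fit of the TCP path puts the screw axis at (0.4837, 0.0485), about 1.5 mm from where I gripped. I'll let go, re-centre and regrip; the screw stays where it is left.

arm_command:
  motion:
    - [[0, 0, 0], [0, 0, 0], 0.2]
    - [[0, 0, 0], [0, 0, 0], 0.25]
    - [[0, 0, 0], [0, 0, 0], 0.25]
    - [[0, 0, 0], [0, 0, 0], 0.25]
    - [[0, 0, 0], [0, 0, 0], 0.25]

```text
t: 16.15
eef_pos: [0.4853, 0.0466, 0.0905]
ee_rot: [-3.141, 0.0, -2.37]
force: [0.7, -0.8, -1.1]
width: 0.022
```

```bash
python3 - <<'E'
from h import *
s=arm.get_state(); print(s['t'],s['eef_pos'],np.degrees(s['ee_rot']),s['width'],s['force'],s['moment'])
print(tool_T(s)[:3,:3].T@(np.array([.4837,.0485,.0905])-s['eef_pos'])*1000)
E
```

```text
16.15 [0.48530919 0.04663997 0.09053818] [-1.79986519e+02  3.09006276e-03 -1.35767770e+02] 0.021987439458485566 [ 0.6513048  -0.80291799 -1.07691419] [ 0.05577315  0.02307383 -0.00860573]
[-0.14447829  2.45527698  0.03760894]
```

arm_command:
  motion:
    - [[0, 2.5, 0], [0, 0, 0], 0.25]
    - [[0, 0, 0], [0, 0, 0], 0.25]
    - [[0, 0, 0], [0, 0, 0], 0.1]
    - [[0, 0, 0], [0, 0, 0], 0]
    - [[0, 0, 0], [0, 0, 0], 0]
    - [[0, 0, 0], [0, 0, 0], 0]
    - [[0, 0, 0], [0, 0, 0], 0]
    - [[0, 0, 0], [0, 0, 0], 0]
  newtons: 25

```text
t: 16.82
eef_pos: [0.4833, 0.0486, 0.0906]
ee_rot: [3.142, 0.0, -2.37]
force: [-0.3, -0.0, -0.2]
width: 0.0086
```

```bash
python3 - <<'E'
from h import *
s=arm.get_state(); print(s['t'],s['eef_pos'],np.degrees(s['ee_rot']),s['width'],s['force'],s['moment'])
E
```

```text
16.8167 [0.48331889 0.04859044 0.09056405] [ 1.79996003e+02  2.42680479e-03 -1.35801089e+02] 0.00859539522984882 [-0.33987262 -0.00236035 -0.16770473] [0.38929956 0.26021224 0.08779558]
```

arm_command:
  motion:
    - [[0, 0, 0], [0, 0, 2], 0]
    - [[0, 0, 0], [0, 0, 2], 0]
    - [[0, 0, 0], [0, 0, 2], 0]
    - [[0, 0, 0], [0, 0, 1], 0]
    - [[0, 0, 0], [0, 0, 1], 0]
    - [[0, 0, 0], [0, 0, 1], 0]
    - [[0, 0, 0], [0, 0, 0], 0]
    - [[0, 0, 0], [0, 0, 0], 0]

```text
t: 17.48
eef_pos: [0.4833, 0.0486, 0.0906]
ee_rot: [3.142, 0.0, -2.527]
force: [-1.2, 2.2, 1.0]
width: 0.0091
```

```bash
python3 - <<'E'
from h import *
s=arm.get_state(); print(s['t'],s['eef_pos'],np.degrees(s['ee_rot']),s['width'],s['force'],s['moment'])
E
```

```text
17.4833 [0.48332486 0.04862906 0.09057842] [ 1.79995291e+02  4.25785705e-03 -1.44784322e+02] 0.00906763293726429 [-1.20491462  2.15611581  1.04686703] [ 0.74879978  0.53746883 -0.0268708 ]
```

arm_command:
  motion:
    - [[0, 0, 0], [0, 0, 1], 0]
    - [[0, 0, 0], [0, 0, 1], 0]
    - [[0, 0, 0], [0, 0, 1], 0]
    - [[0, 0, 0], [0, 0, 1], 0]
    - [[0, 0, 0], [0, 0, 0], 0]
    - [[0, 0, 0], [0, 0, 0], 0]
    - [[0, 0, 0], [0, 0, 0], 0]

```text
t: 18.07
eef_pos: [0.4833, 0.0486, 0.0906]
ee_rot: [3.142, -0.0, -2.597]
force: [-2.2, 3.0, 1.9]
width: 0.009
```

```bash
python3 - <<'E'
from h import *
s=arm.get_state(); print(s['t'],s['eef_pos'],np.degrees(s['ee_rot']),s['width'],s['force'],s['moment'],s['joint_efforts'][5])
E
```

```text
18.0667 [0.48331218 0.04859068 0.09057665] [ 1.79999582e+02 -1.18250120e-03 -1.48773874e+02] 0.00901169032574821 [-2.20918895  2.99583484  1.86270311] [1.05787133 0.80157513 0.43437277] -0.456240177154541
```

arm_command:
  motion:
    - [[0, 0, 0], [0, 0, 1], 0]
    - [[0, 0, 0], [0, 0, 1], 0]
    - [[0, 0, 0], [0, 0, 0], 0]
    - [[0, 0, 0], [0, 0, 0], 0]
    - [[0, 0, 0], [0, 0, 0], 0]
    - [[0, 0, 0], [0, 0, 0], 0]

```text
t: 18.57
eef_pos: [0.4833, 0.0486, 0.0906]
ee_rot: [3.142, 0.0, -2.632]
force: [-2.8, 2.7, 0.6]
width: 0.0094
```

```bash
python3 - <<'E'
from h import *
s,im=save('wrist','w6.png'); print(s['t'],s['eef_pos'],np.degrees(s['ee_rot']),s['width'],s['force'],s['moment'],s['joint_efforts'][5])
save('top','t6.png'); a=cv2.imread('pics/t6.png')[175:280,225:300]
cv2.imwrite('pics/c6.png',np.hstack([cv2.resize(a,(300,420),interpolation=2),cv2.resize(im[...,::-1],(500,420))]))
E
```

```text
18.5667 [0.48331479 0.04859079 0.09056683] [ 1.79997638e+02  5.60056582e-04 -1.50790297e+02] 0.009357686282101811 [-2.78213485  2.71590727  0.5788339 ] [1.23843802 0.94456091 0.53490868] -0.5773794092237949
```

View pics/c6.png

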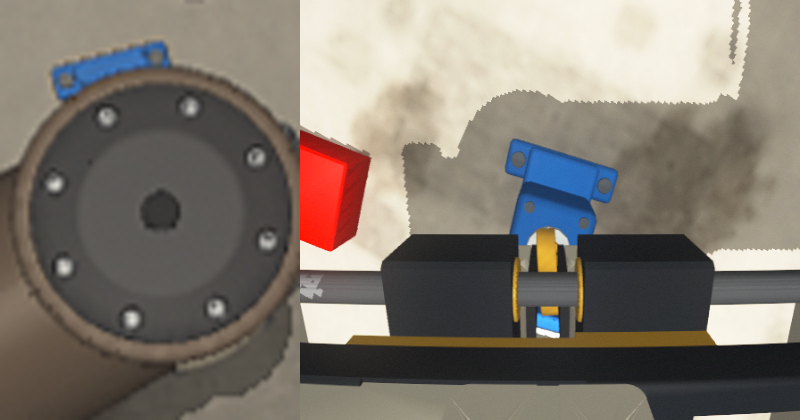

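The moment about z stalled at 0.53 N m, against 0.04 N m of drag. The yaw also matches the expected stop at about −146°, allowing for a few degrees of twist in the grip, so the screw is seated. Now I'll back off 90°.

arm_command:
  motion:
    - [[0, 0, 0], [0, 0, -2], 0]
    - [[0, 0, 0], [0, 0, -4], 0]
    - [[0, 0, 0], [0, 0, -5], 0]
    - [[0, 0, 0], [0, 0, -5], 0]
    - [[0, 0, 0], [0, 0, -5], 0]
    - [[0, 0, 0], [0, 0, -5], 0]
    - [[0, 0, 0], [0, 0, -5], 0]
    - [[0, 0, 0], [0, 0, -5], 0]
    - [[0, 0, 0], [0, 0, -5], 0]
    - [[0, 0, 0], [0, 0, -5], 0]
    - [[0, 0, 0], [0, 0, 0], 0]
    - [[0, 0, 0], [0, 0, 0], 0]

```text
t: 19.67
eef_pos: [0.4835, 0.0485, 0.0906]
ee_rot: [-3.141, 0.0, -1.832]
force: [-0.9, 1.9, 0.8]
width: 0.0087
```

```bash
python3 - <<'E'
from h import *
s=arm.get_state(); print(s['t'],s['eef_pos'],np.degrees(s['ee_rot']),s['width'],s['force'],s['moment'])
E
```

```text
19.6667 [0.48345522 0.04851739 0.09055883] [-1.79992388e+02  7.87484543e-03 -1.04987642e+02] 0.008739634342769378 [-0.85588084  1.89250982  0.77114913] [0.83446144 0.53958065 0.02630701]
```

arm_command:
  motion:
    - [[0, 0, 0], [0, 0, -3], 0]
    - [[0, 0, 0], [0, 0, -5], 0]
    - [[0, 0, 0], [0, 0, -5], 0]
    - [[0, 0, 0], [0, 0, -5], 0]
    - [[0, 0, 0], [0, 0, -5], 0]
    - [[0, 0, 0], [0, 0, -5], 0]
    - [[0, 0, 0], [0, 0, -5], 0]
    - [[0, 0, 0], [0, 0, -5], 0]
    - [[0, 0, 0], [0, 0, -5], 0]
    - [[0, 0, 0], [0, 0, -3], 0]
    - [[0, 0, 0], [0, 0, -1], 0]
    - [[0, 0, 0], [0, 0, 0], 0]
    - [[0, 0, 0], [0, 0, 0], 0]
    - [[0, 0, 0], [0, 0, 0], 0]
    - [[0, 0, 0], [0, 0, 0], 0]
    - [[0, 0, 0], [0, 0, 0], 0]

```text
t: 21.0
eef_pos: [0.4836, 0.0486, 0.0906]
ee_rot: [-3.141, -0.0, -1.01]
force: [2.7, -0.1, -2.3]
width: 0.009
```

```bash
python3 - <<'E'
from h import *
s,im=save('wrist','w7.png'); print(s['t'],s['eef_pos'],np.degrees(s['ee_rot']),s['width'],s['force'],s['moment'])
_,si=save('side','s7.png'); c=cv2.resize(si[170:260,235:345][...,::-1],None,fx=4.66,fy=4.66,interpolation=2)[:420,:400]
w=im[...,::-1][:300,80:480]; w=np.vstack([w,np.zeros((120,400,3),np.uint8)]); c=np.vstack([c,np.zeros((420-len(c),400,3),np.uint8)])
cv2.imwrite('pics/c7.png',np.hstack([c,w]))
E
```

```text
21.0 [0.48360464 0.04856592 0.09058466] [-1.79976942e+02 -1.20795352e-02 -5.78524353e+01] 0.0089966883151444 [ 2.65125866 -0.0965428  -2.30060519] [ 1.02338087e-01 -8.29026740e-01  1.63568926e-04]
```

View pics/c7.png

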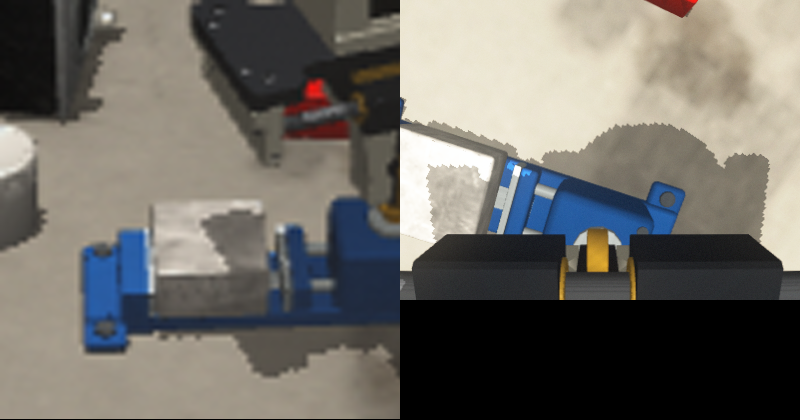

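The block is flush on the fixed jaw (side crop, columns 150 to 266). The free gap to the moving jaw at column 282 is about 8 mm, which is what 1.23 rad should give. The wings are still held (9.0 mm), so I'll hand in.

```bash
python3 -c "
from station import arm
print(arm.job_done()); s=arm.get_state(); print(s['t'],s['width'],s['force'])"
```

```text
the job is handed in; nothing more can be done
None
the job is handed in; nothing more can be done
```

The job is handed in at about 21 s of the 62 s allowed. I put the steel block flat between the jaws and let go. I then turned the thumbscrew clockwise to its stop, backed it off about 90°, and finished still gripping the wings.

**Last checks:**
- **Placing:** the block touched the bed at the expected height. After release it measured about 5 mm short of the squared position and 1 mm off the middle along the jaws, which is inside the limits.
- **Seating:** the turning moment rose to 0.53 N m, against 0.04 N m of normal drag, near the expected stop angle.
- **Final state:** the last pictures show the block flush on the fixed jaw. The gap at the moving jaw is about 8 mm, which fits 1.23 rad. The fingers read 9.0 mm on the wings with a 25 N grip set, and the remaining forces were small.

**What went wrong on the way:**
- **First pinch:** it closed on the 15 mm brass hub under the wings, so I raised the gripper 9 mm and regripped.
- **Off-centre grip:** the first turn was about 1.5 mm off the screw's axis and the side force reached about 20 N. I let go, re-centred and regripped before seating.
- **Twist at the stop:** the gripper turned roughly 4–5° past the wings. The final screw angle is therefore known only to a few degrees, against the ±17° allowed.

I did not measure the bystanders again, but none of the moves went near them.

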